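# Wind the screw jack up to the gauge pointer

### The job

Fit the loose crank fully down over the square drive on top of the lab screw jack, take it by its knob and wind the platform up, with the sample cup riding on it, until the platform's top is level with the upper face of the pointer on the gauge post. Leave the crank seated on the drive and the cup standing on the platform, and do not shift the pointer or disturb the petri dishes and the pen on the bench.

Things in the scene. Friction and masses are not known exactly. Their poses are not given: they have to be found in the camera images.
- jack: Fixed aluminium lab screw jack. Base 130 x 262 mm; origin on the bench under the screw's vertical axis, z up. Over the screw a bridge 104 x 46 mm on two rods, top of its collar 140 mm above the bench. To the jack's own +y: the platform (110 x 112 mm, centred at y = 90 mm) and the gauge post (12 mm thick, 120 mm tall, at y = 180 mm).
- drive_seat (a point): Point on the screw's axis on top of the collar, 140 mm above the bench; the crank's underside rests here when fully seated. Clockwise turning seen from above raises the platform 20 mm a turn, anticlockwise lowers it; about 0.12 N m turns the screw, it stays where it is left, and a light press does not turn it. At the start the platform is all the way down.
- drive_top (a point): Top of the steel drive on the screw, on the axis, 25 mm above the seat: 16 mm square for 18 mm, then a round tapered nose 7 mm tall, 13.6 mm thick. The square starts at any angle, which this point's axes do NOT tell: see it or feel for it. The crank lowered on it stops about 18 mm above the seat until the flats agree within about 8 degrees (any of four ways), then goes down.
- crank: Loose dark steel crank, 0.32 kg, standing on the bench. Origin at the centre of its underside, z up, arm (18 mm wide, z 28 to 37 mm) along its +x to 71 mm. Hub 36 x 36 x 28 mm with a square socket 19.4 mm wide, 26 mm deep in its underside, sides along x and y. Above it a round boss 26 mm thick, z 28 to 62 mm, to grip from the +y and -y sides. Centre of mass 7 mm off axis towards the arm.
- knob_mid (a point): Middle of the crank's upright knob, at x = 60 mm, z = 59 mm in the crank's frame: a black cylinder 24 mm thick, z 38 to 80 mm, that spins freely on its pin, so it can be led round a circle of 60 mm radius about the drive's axis without turning the hand.
- platform_edge (a point): Point on the top face of the platform, at the middle of its edge beside the gauge post; 48 mm above the bench when the platform is down, rises with it.
- pointer_tip (a point): Tip of the dark pointer blade (12 mm wide, 3 mm thick), on its upper face, 4 mm beside the platform's edge. The pointer is clamped on the gauge post at the wanted height, 22 to 44 mm above the lowered platform; it differs from start to start.
- cup: Loose lidded sample cup, 56 mm wide, 58 mm tall, standing on the platform; origin at the centre of its underside, z up.
- petri_1: Loose culture dish on the bench, 94 mm wide, 16 mm tall, bystander; origin at the centre of its underside.
- petri_2: Loose culture dish stacked on the other one, same size, bystander; origin at the centre of its underside.
- marker_pen: Loose white marker pen with a black cap, 135 mm long, 16 mm thick, lying on the bench, bystander; origin under its middle.
Mind the look-alikes: they are no part of the job. Of the things that look like the crank, the smaller one is meant.

How it is judged:
By the outcome, as a careful person would: the job done as asked, in the order asked, and still so for the second after the job is handed in, with the robot touching nothing.
It also fails if it takes over 72 s, if anything falls off the work surface, if the arm or the gripper's body presses on something with over 40 N, if the wrist force passes 120 N, or if a joint passes its speed limit or range.

### The arm

A 6-joint arm with a two-finger parallel gripper is mounted at the origin on a cart in front of the work surface, level with it; the furniture and walls round the work are solid. World frame = base frame: x ahead of the robot, y to its left, z up, the work surface at z = 0. Lengths are in m, angles in rad, forces in N, time in s.
With the tool pointing down it reaches from about 0.375 to 0.925 m from the base axis. Payload 5.7 kg.
Tool frame: the origin (TCP) lies midway between the tips of the shut fingers; the grasp point (between the pads) lies 19 mm behind it; z points along the fingers, y is the line along which they close (so a half turn about z gives the same grasp; the last joint's range is limited). The gripper opens to 88 mm and grips with 3 to 60 N. Pads are 20 mm wide; open, the fingers measure 115 mm over their backs; the gripper's body (75 mm by 178 mm) begins 61 mm behind the grasp point.
Start: joints at [-1.256, 0.359, 1.51, -0, 1.272, -0.115], TCP at [0.25, -0.545, 0.223] pointing down, gripper open.
Joint ranges: [-2.97, 2.97], [-1.01, 2.36], [0.21, 2.38], [-0.96, 4.11], [0.2, 2.71], [-2.98, 2.98]. Speed limits (rad/s): [2.39, 2.39, 3.14, 3.14, 3.14, 3.14].

### API

Orientations are given as a rotation vector (axis times angle).
In Python, from workcell import readout, grab_frame, get_calibration, ctrl gives the robot as it stands.
- The arm moves only by the tool servo_tool, never from a script. Its argument "increments" is a list of rows, each a list of 4 numbers: the shift along the tool's x, y, z in m, then the turn about the tool's z in degrees. In form: [[x, y, z, yaw], ...]. A call has 1 to 12 rows; each row shifts and turns the commanded pose from where the row before left it, along the tool's axes as they then stand; what a row does not reach is not made up. A row lasts 1/12 s, in which the tool goes at most 41.7 mm and 7.16 degrees, less where a joint would pass 70% of its speed; a pose out of reach is approached as far as the arm can. A call is refused whole if a number of a shift passes 0.0417 or a number of a turn 7.16, either way. A call with a gripper value outside its range is refused whole. "grip" is the finger opening in m, from 0 to 0.0878, set as the call begins (left out, the last holds). The fingers move at their own pace and stop on an object; "force" is the grip in N (left out, the last holds). Time passes only in rows, so rows that do not move let the fingers close. It gives the time, the measured TCP pose, the force, the opening and the grip force at its end, in the units of the state.
- readout.get_state(): the state, without advancing time (a new reading comes with each control period).
- grab_frame(name): name is "side" or "top" or "wrist"; returns the picture (480x640x3 uint8, red, green, blue); there is no depth.
- get_calibration(name): a dict with "camera_matrix" (3x3 intrinsics, pixels), "cam_to_world" (4x4, takes a point from camera to world coordinates). Camera axes: x right, y up, looking along -z (the intrinsics and any distortion apply to the point x, -y, -z); pixel columns grow to the right and rows downward; lengths in m; the calibration is good to about 2 mm. A picture is of the moment at which its call begins: read the wrist's pose just before it. get_calibration takes no time and is no camera call; for the wrist camera it gives the pose at the moment of the call.
- ctrl.finish_job(): hands the job in; it is judged then, once.
The state is a dict: "time": time; "qpos": joint angles; "joint_velocities": joint speeds; "joint_torque": joint torques, N m; "eef_pos": TCP position; "orientation": TCP orientation; "ft_force": force on the tool from outside, world axes, zero at the start; "torque": the same for the moment, N m; "finger_gap": finger opening in m; "gripper_force": force on a finger pad.
Only numpy, scipy, OpenCV 4.12 (cv2) and the standard library are available. Lean on these libraries where they do the work, as an engineer would, in place of code of your own. Each camera call takes 0.05 s, during which the arm holds its last target. There are 200 camera calls.

## Working session

There is one attempt and no reset: what is moved stays moved. The work goes in short steps, Python scripts to look and compute and a tool call to move; the robot and the scene stay as the last step left them, time stands still between calls to the robot, and variables do not carry over. Pictures are saved under pics/ and viewed, at most 10 in all, crops included, and the job is handed in when it is done.

Besides the shell and the picture viewer there is one more tool, called in YAML: its name, and indented under it one key for each argument. servo_tool: Moves the arm, as the interface text tells. Its arguments: {"type":"object","properties":{"increments":{"type":"array"},"grip":{"type":"number"},"force":{"type":"number"}},"required":["increments"]}

```bash
mkdir -p pics; cat > h.py <<'E'
import numpy as np, cv2
from workcell import readout, grab_frame, get_calibration, ctrl
def ray(name,u,v,cal=None):
    c=cal or get_calibration(name); K=np.array(c["camera_matrix"]);T=np.array(c["cam_to_world"])
    d=np.linalg.inv(K)@[u,v,1]; d=T[:3,:3]@np.array([d[0],-d[1],-d[2]])
    return T[:3,3],d/np.linalg.norm(d)
def onplane(name,u,v,z,cal=None):
    o,d=ray(name,u,v,cal); return o+d*(z-o[2])/d[2]
def proj(name,p,cal=None):
    c=cal or get_calibration(name); K=np.array(c["camera_matrix"]);T=np.array(c["cam_to_world"])
    q=np.linalg.inv(T)@np.append(p,1); x=K@[q[0],-q[1],-q[2]]; return x[:2]/x[2]
def tri(rs):
    A=0;b=0
    for o,d in rs:
        P=np.eye(3)-np.outer(d,d);A=A+P;b=b+P@o
    return np.linalg.solve(A,b)
E
python3 - <<'E'
from h import *
for n in("top","side"):
    c=get_calibration(n);print(n,{k:(np.round(v,3).tolist() if k!="x" else 0) for k,v in c.items()})
    cv2.imwrite(f"pics/{n}0.png",grab_frame(n)[:,:,::-1])
print(readout.get_state())
E
```

```text
top {'camera_matrix': [[492.838, 0.0, 314.585], [0.0, 492.838, 240.855], [0.0, 0.0, 1.0]], 'cam_to_world': [[0.009, 0.993, -0.115, 0.434], [-1.0, 0.012, 0.027, -0.058], [0.028, 0.115, 0.993, 1.298], [0.0, 0.0, 0.0, 1.0]]}
side {'camera_matrix': [[447.369, 0.0, 317.411], [0.0, 447.369, 240.244], [0.0, 0.0, 1.0]], 'cam_to_world': [[0.606, 0.353, -0.713, -0.307], [-0.796, 0.26, -0.547, -0.746], [-0.008, 0.899, 0.438, 0.642], [0.0, 0.0, 0.0, 1.0]]}
{'time': 0.1, 'qpos': array([-1.25614035e+00,  3.59446875e-01,  1.51131878e+00, -1.32411525e-05,
        1.27251602e+00, -1.15076360e-01]), 'joint_velocities': array([ 1.87971787e-04, -9.61912035e-04, -5.29561711e-03, -8.64404068e-05,
       -1.46598499e-03,  4.82193466e-04]), 'joint_torque': array([ 1.27762742e-03, -5.16355777e+01, -2.71406186e+01,  6.77166134e-02,
        2.75719282e-02, -2.66227624e-05]), 'eef_pos': array([ 0.24978198, -0.54484342,  0.22188745]), 'orientation': array([-3.06770948e+00, -6.69487862e-01,  2.83938344e-04]), 'ft_force': array([ 0.00976522,  0.18617168, -0.29170798]), 'torque': array([-0.0061484 , -0.00126176, -0.05778317]), 'gripper_force': 0.0, 'finger_gap': 0.08777643926977435}
```

View pics/top0.png

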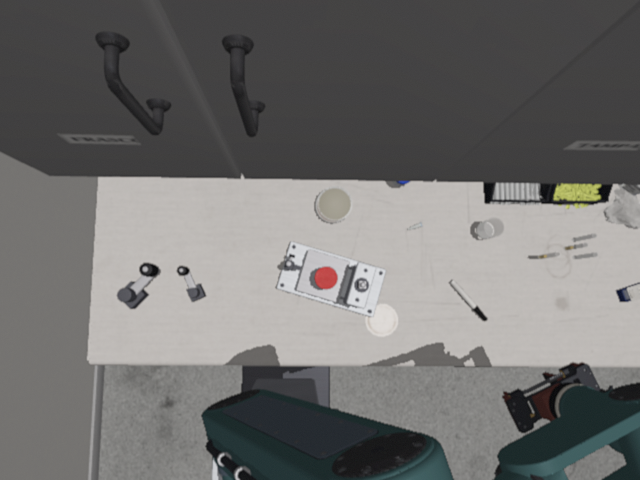

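View pics/side0.png

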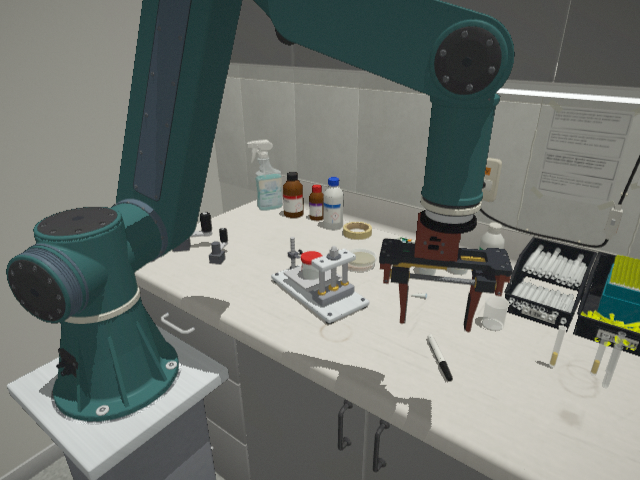

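The top view shows the small crank near (190,283) with its knob at (183,270), and the larger look-alike near (135,285). The jack is around (330,278), with the drive near (361,285), the cup at (325,278), and the post and pointer at (289,263). The dishes are at (381,320) and the pen at (467,300). Next I'll enlarge the crank and jack.

```bash
python3 - <<'E'
from h import *
a=cv2.imread("pics/top0.png");
A=cv2.resize(a[255:310,165:215],None,fx=8,fy=8,interpolation=cv2.INTER_CUBIC)
B=cv2.resize(a[235:325,270:395],None,fx=3.2,fy=3.2,interpolation=cv2.INTER_CUBIC)
s=cv2.imread("pics/side0.png");C=cv2.resize(s[205:270,180:240],None,fx=4,fy=4,interpolation=cv2.INTER_CUBIC)
D=cv2.resize(s[230:325,265:375],None,fx=3,fy=3,interpolation=cv2.INTER_CUBIC)
o=np.zeros((600,800,3),np.uint8)
o[:440-140,:400]=cv2.resize(a[255:310,165:215],(400,440))[:300] if 0 else o[:300,:400]
A=cv2.resize(A,(270,297));o[:297,:270]=A;o[:288,300:700]=B;o[300:560,:240]=C;o[300:585,300:630]=D
cv2.imwrite("pics/z0.png",o)
for n,u,v,z in [("crank",192,288,.06),("knob",183,270,.08),("drive",361.5,285,.165),("cup",325,278,.106),("post",288,262,.12),("petri",381,320,.032),("pen",467,300,.01),("edge",90,362,0),("jackc1",290,243,.0),("jackc2",384,270,0),("c3",369,316,0),("c4",277,289,0)]:
    print(n,onplane("top",u,v,z).round(3))
E
```

```text
crank [0.456 0.212 0.06 ]
knob [0.5   0.231 0.08 ]
drive [ 0.465 -0.197  0.165]
cup [ 0.482 -0.116  0.106]
post [ 0.519 -0.027  0.12 ]
petri [ 0.38  -0.263  0.032]
pen [ 0.432 -0.494  0.01 ]
edge [0.267 0.476 0.   ]
jackc1 [ 0.578 -0.028  0.   ]
jackc2 [ 0.509 -0.278  0.   ]
c3 [ 0.389 -0.237  0.   ]
c4 [0.457 0.004 0.   ]
```

View pics/z0.png

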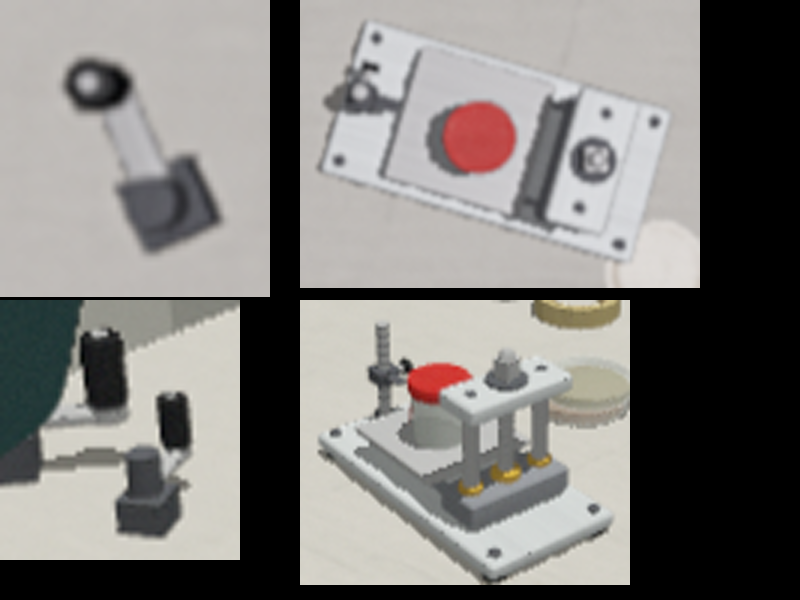

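servo_tool:
  increments:
    - [0.025,-0.02,-0.0115,0]
    - [0.025,-0.02,-0.0115,0]
    - [0.025,-0.02,-0.0115,0]
    - [0.025,-0.02,-0.0115,0]
    - [0.025,-0.02,-0.0115,0]
    - [0.025,-0.02,-0.0115,0]
    - [0.025,-0.02,-0.0115,0]
    - [0.025,-0.02,-0.0115,0]
    - [0.025,-0.02,-0.0115,0]
    - [0.025,-0.02,-0.0115,0]
    - [0.025,-0.02,-0.0115,0]
    - [0,0,0,0]

```text
time: 1.1
eef_pos: [0.4107, -0.2268, 0.3512]
orientation: [3.068, 0.676, 0.006]
ft_force: [0.8, 0.4, 0.6]
finger_gap: 0.0878
gripper_force: 0.0
```

```bash
cat >> h.py <<'E'
from scipy.spatial.transform import Rotation as R
def st():
    s=readout.get_state(); M=R.from_rotvec(s["orientation"]).as_matrix()
    return s,M
def go(p,yaw=None):
    "remaining tool-frame shift after turning first to yaw(deg, world yaw of tool x)"
    s,M=st(); y0=np.degrees(np.arctan2(M[1,0],M[0,0])); dy=0
    if yaw is not None: dy=-((yaw-y0+180)%360-180); M=M@R.from_euler('z',dy,degrees=True).as_matrix()
    print("t",round(s["time"],2),"pos",s["eef_pos"].round(4),"yaw",round(y0,2),"F",s["ft_force"].round(1),"turn",round(dy,2),"shift",(M.T@(np.array(p)-s["eef_pos"])).round(4),"q6",s["qpos"][5].round(2))
E
python3 - <<'E'
from h import *
go([.456,.212,.3]); c=get_calibration("wrist"); T=np.array(c["cam_to_world"]);s,M=st()
print(c["camera_matrix"],(M.T@(T[:3,3]-s["eef_pos"])).round(4),(M.T@T[:3,:3]).round(3))
f=grab_frame("wrist")[:,:,::-1];cv2.imwrite("pics/w1.png",f)
print(proj("wrist",[.465,-.197,.165]))
E
```

```text
t 1.1 pos [ 0.4107 -0.2268  0.3512] yaw 24.86 F [0.8 0.4 0.6] turn 0 shift [ 0.2254 -0.3792  0.0517] q6 0.48
[[382.0238575    0.         316.21498627]
 [  0.         382.0238575  242.22694549]
 [  0.           0.           1.        ]] [ 8.310e-02  1.000e-04 -1.615e-01] [[ 0.     0.954  0.299]
 [ 1.    -0.     0.   ]
 [ 0.     0.299 -0.954]]
[309.47965779 146.14597075]
```

View pics/w1.png

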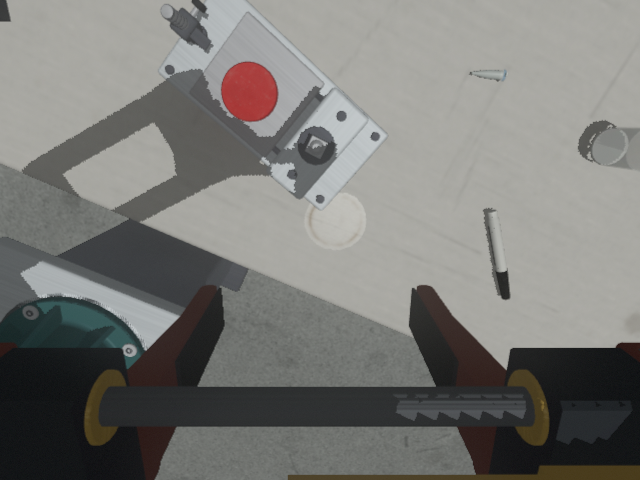

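The wrist view shows the drive at about (316,147), the cup lid at (249,92), the pointer post near (185,25), the dishes at (335,221) and the pen at (498,255). I'll go straight down for a closer look at the drive.

servo_tool:
  increments:
    - [0,0,0.03,0]
    - [0,0,0.03,0]
    - [0,0,0.03,0]
    - [0,0,0.03,0]
    - [0,0,0,0]
    - [0,0,0,0]
    - [0,0,0,0]

```text
time: 1.73
eef_pos: [0.4086, -0.2319, 0.2301]
orientation: [3.069, 0.669, 0.001]
ft_force: [0.7, -0.1, 0.9]
finger_gap: 0.0878
gripper_force: 0.0
```

```bash
python3 - <<'E'
from h import *
import pickle
c1=None
c=get_calibration("wrist"); s,M=st()
f=grab_frame("wrist")[:,:,::-1];cv2.imwrite("pics/w2.png",f); pickle.dump(c,open("w2.pkl","wb"))
p=proj("wrist",[.465,-.197,.165]);print(p,s["eef_pos"],s["orientation"])
u,v=p.astype(int)
o=np.zeros((600,800,3),np.uint8)
o[:480,:480]=cv2.resize(f[max(v-40,0):v+40,u-40:u+40],(480,480),interpolation=cv2.INTER_CUBIC)
o[:300,490:790]=cv2.resize(f[0:250,100:350],(300,300))
cv2.imwrite("pics/z2.png",o)
E
```

```text
[300.92970254 154.86489071] [ 0.40863294 -0.23185453  0.23014573] [3.06881454e+00 6.68770715e-01 6.56250348e-04]
```

View pics/z2.png

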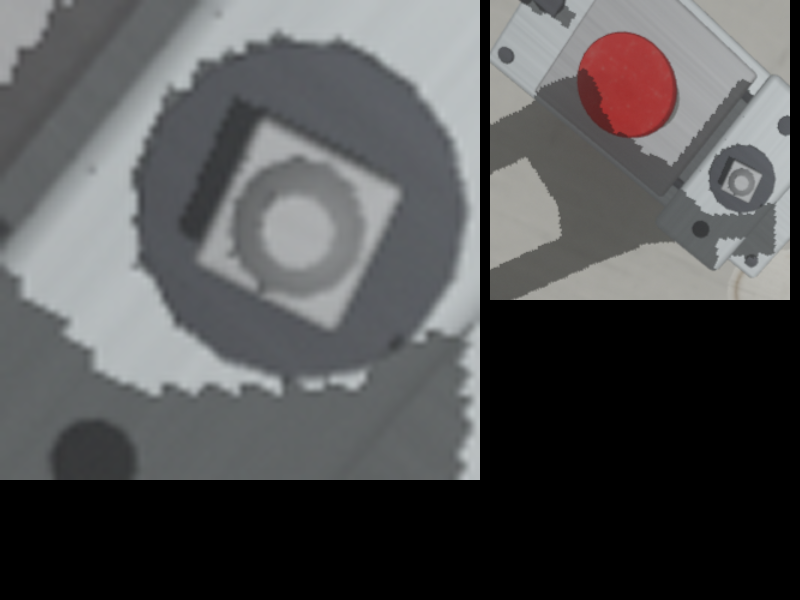

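The close-up gives the square's top corners, in zoom pixels, at about (258,115), (402,190), (335,330) and (197,262), with the nose centre at (297,230).

```bash
python3 - <<'E'
from h import *
import pickle
c=pickle.load(open("w2.pkl","rb"))
cs=[(258,115),(402,190),(335,330),(197,262)]
P=np.array([onplane("wrist",260+x/6,114+y/6,.158,c) for x,y in cs])
print(P.round(4),P.mean(0).round(4))
for i in range(4):
    d=P[(i+1)%4]-P[i];print(np.linalg.norm(d).round(4),np.degrees(np.arctan2(d[1],d[0]))%90)
print("nose",onplane("wrist",260+297/6,114+230/6,.165,c).round(4))
a=np.array([onplane("top",194.6,293,.062),onplane("top",181.3,270.2,.08)]);d=a[1]-a[0];print(a.round(4),np.hypot(*d[:2]),np.degrees(np.arctan2(d[1],d[0])))
go([.40,.19,.29])
E
```

```text
[[ 0.4757 -0.1927  0.158 ]
 [ 0.4751 -0.2086  0.158 ]
 [ 0.4599 -0.2083  0.158 ]
 [ 0.4603 -0.1929  0.158 ]] [ 0.4678 -0.2006  0.158 ]
0.0159 87.87076288199371
0.0152 88.75259105615504
0.0153 88.62472702701473
0.0154 0.768683669485966
nose [ 0.4678 -0.2006  0.165 ]
[[0.4439 0.2048 0.062 ]
 [0.499  0.2354 0.08  ]] 0.06310256564457753 29.017692953790093
t 1.78 pos [ 0.4092 -0.2321  0.2307] yaw 24.6 F [-0.6 -0.   0.4] turn 0 shift [ 0.1674 -0.3875 -0.06  ] q6 0.48
```

servo_tool:
  increments:
    - [0.014,-0.0325,-0.005,0]
    - [0.014,-0.0325,-0.005,0]
    - [0.014,-0.0325,-0.005,0]
    - [0.014,-0.0325,-0.005,0]
    - [0.014,-0.0325,-0.005,0]
    - [0.014,-0.0325,-0.005,0]
    - [0.014,-0.0325,-0.005,0]
    - [0.014,-0.0325,-0.005,0]
    - [0.014,-0.0325,-0.005,0]
    - [0.014,-0.0325,-0.005,0]
    - [0.014,-0.0325,-0.005,0]
    - [0.014,-0.0325,-0.005,0]

```text
time: 2.78
eef_pos: [0.3994, 0.1957, 0.2919]
orientation: [-3.069, -0.67, -0.007]
ft_force: [-0.2, 0.3, 0.1]
finger_gap: 0.0879
gripper_force: 0.0
```

servo_tool:
  increments:
    - [0,0,0,0]
    - [0,0,0,0]
    - [0,0,0,0]
    - [0,0,0,0]

```text
time: 3.12
eef_pos: [0.3988, 0.1926, 0.2897]
orientation: [3.069, 0.668, 0.001]
ft_force: [-0.5, -1.3, -0.8]
finger_gap: 0.0878
gripper_force: 0.0
```

```bash
python3 - <<'E'
from h import *
import pickle
c=get_calibration("wrist"); s,M=st()
f=grab_frame("wrist")[:,:,::-1];cv2.imwrite("pics/w3.png",f); pickle.dump(c,open("w3.pkl","wb"))
print(proj("wrist",[.444,.205,.062]),proj("wrist",[.499,.235,.08]))
go([.444,.205,.1])
E
```

```text
[323.39747502 161.3482245 ] [319.24007007  93.14821012]
t 3.17 pos [0.3988 0.1925 0.2895] yaw 24.52 F [ 0.4  0.5 -0.1] turn 0 shift [0.0463 0.0073 0.1896] q6 1.44
```

View pics/w3.png

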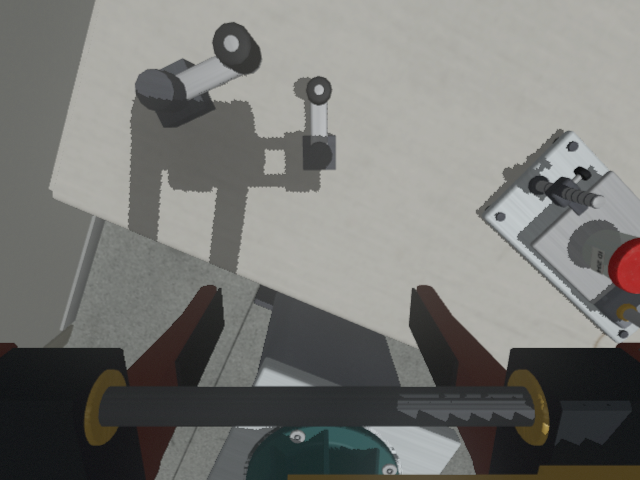

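The wrist view shows the small crank's boss top near (319,157) and its knob at (319,90). The larger look-alike is at (190,70).

```bash
python3 - <<'E'
from h import *
import pickle
c=pickle.load(open("w3.pkl","rb"));f=cv2.imread("pics/w3.png")
g=cv2.cvtColor(f,cv2.COLOR_BGR2GRAY)
for r in range(74,180,4): print(r,' '.join(f"{x:3d}" for x in g[r,298:342:2]))
# knob: dark
m=(g[70:110,295:345]<60).astype(np.uint8)
cn=max(cv2.findContours(m,0,2)[0],key=cv2.contourArea);x,y,w,h=cv2.boundingRect(cn);print("knob bbox",x+295,y+70,w,h,cv2.minEnclosingCircle(cn))
E
```

```text
74 172 171 172 171 171 171 172 171 171 172 173 173 172 173 172 172 173 172 174 174 174 174
78 158 100 100  99 100 100 122  90  59  62  65  64  63  59 126 172 173 173 172 173 175 174
82 100 100 100  99  99  73  62  68  67  68  71  71  71  71  68  59 146 172 172 174 174 174
86  99 101 100 101  92  61  66  67  81 164 177 180 133  74  75  72  76 173 174 174 172 172
90 101 100 101 100  63  64  66  69 128 172 177 182 184  65  75  77  64 154 174 175 175 173
94 101 101 101 101  92  59  66  68  69 117 158 145  80  77  77  74  95 173 174 174 174 173
98 172 129 101 101 101  66  57  65  70  71  71  75  76  75  68  61 159 172 172 173 173 173
102 172 172 172  99 100 100  95  67  54  58  61  60  54  56 116 172 173 173 172 171 171 171
106 173 173 171 146 100 100 109 161 178 176 176 180 182 183 157 174 173 172 172 172 172 171
110 173 173 172 159 101 100 108 160 178 177 175 180 183 184 157 174 173 173 173 172 172 171
114 172 172 171 159 100 101 106 160 177 177 176 180 184 186 154 173 172 172 172 173 173 173
118 172 172 171 167  99 100 107 160 178 177 176 181 184 186 156 171 171 173 172 172 173 174
122
[... 734 characters left out ...]
54 101  99  91  61  61  62  62  61  63  63  62  61  62  63  63  63  63  80  98 162 173 174
158  99  98  92  62  62  63  62  62  61  62  63  62  63  65  63  65  63  89  97 162 174 173
162  98  99  91  62  62  63  62  63  62  62  63  64  62  63  63  63  83  95  96 162 173 174
166  99  99  92  62  63  62  60  63  62  61  64  63  63  64  78  97  97  97  97 161 173 174
170  99  99  98  86  86  86  87  87  86  86  87 106 156 156 160 161 162 162 161 173 172 173
174  99 100  99  99  99  99 100 100  99 101 100 130 171 172 172 172 172 172 173 173 174 173
178  99 100 100 100 100  99 100 100 101 101 100 131 173 172 171 171 169 170 170 171 172 173
knob bbox 307 91 20 14 ((21.5, 25.5), 10.511998176574707)
```

```bash
python3 - <<'E'
from h import *
import pickle
c=pickle.load(open("w3.pkl","rb"))
k=onplane("w",320,90.2,.08,c);print("knob",k)
a=onplane("w",318.7,106,.037,c);b=onplane("w",318.9,134,.037,c);d=a-b;print("arm",a,b,np.degrees(np.arctan2(d[1],d[0])))
d=k-b;print(np.degrees(np.arctan2(d[1],d[0])),np.hypot(*d[:2]))
l=onplane("w",303.2,150,.028,c);r=onplane("w",335.2,150,.028,c);print("hubmid",(l+r)/2,np.linalg.norm(l-r))
d=k-(l+r)/2;print(np.degrees(np.arctan2(d[1],d[0])))
e=onplane("w",319.3,136,.028,c);print("far edge",e)
for yaw in(24,25,26):
  y=np.radians(yaw);u=np.array([np.cos(y),np.sin(y)]);print(yaw,k[:2]-.06*u,e[:2]-.018*u)
go([.4447,.2055,.05])
E
```

```text
knob [0.5016936  0.23566054 0.08      ]
arm [0.4906332  0.23155831 0.037     ] [0.46568528 0.21986017 0.037     ] 25.122011722986255
23.691771272081237 0.03932239219981763
hubmid [0.4505277  0.21246204 0.028     ] 0.03454501413960811
24.38942866120898
far edge [0.46380613 0.21845505 0.028     ]
24 [0.44688087 0.21125634] [0.44736232 0.21113379]
25 [0.44731513 0.21030345] [0.44749259 0.21084792]
26 [0.44776595 0.20935827] [0.44762784 0.21056437]
t 3.17 pos [0.3988 0.1925 0.2895] yaw 24.52 F [ 0.4  0.5 -0.1] turn 0 shift [0.0471 0.0071 0.2396] q6 1.44
```

servo_tool:
  increments:
    - [0.026,0.0018,0.03,0]
    - [0.0257,0.0018,0.03,0]
    - [0,0,0.035,0]
    - [0,0,0.035,0]
    - [0,0,0.035,0]
    - [0,0,0.035,0]
    - [0,0,0.035,0]
    - [0,0,0.015,0]
    - [0,0,0,0]
    - [0,0,0,0]
  grip: 0.06

```text
time: 4.0
eef_pos: [0.4468, 0.2107, 0.0388]
orientation: [3.07, 0.667, -0.003]
ft_force: [0.7, 0.4, -0.3]
finger_gap: 0.0604
gripper_force: 0.0
```

```bash
python3 - <<'E'
from h import *
go([.4473,.2107,.034],24.5);print(st()[0]["finger_gap"])
E
```

```text
t 4.0 pos [0.4468 0.2107 0.0388] yaw 24.51 F [ 0.7  0.4 -0.3] turn 0.01 shift [0.0004 0.0002 0.0048] q6 1.44
0.06037364303184036
```

servo_tool:
  increments:
    - [0,0,0.004,0]
    - [0,0,0,0]
    - [0,0,0,0]
    - [0,0,0,0]
    - [0,0,0,0]
    - [0,0,0,0]
    - [0,0,0,0]
    - [0,0,0,0]
  grip: 0.01
  force: 40

```text
time: 4.67
eef_pos: [0.4475, 0.2121, 0.0358]
orientation: [-3.069, -0.67, -0.002]
ft_force: [0.6, -0.8, 6.4]
finger_gap: 0.0252
gripper_force: 40.0
```

servo_tool:
  increments:
    - [0,0,-0.01,0]
    - [0,0,-0.02,0]
    - [0,0,-0.03,0]
    - [0,0,-0.04,0]
    - [0,0,-0.04,0]
    - [0,0,-0.04,0]
    - [0,0,-0.03,0]
    - [0,0,0,0]
    - [0,0,0,0]
    - [0,0,0,0]

```text
time: 5.5
eef_pos: [0.4455, 0.2116, 0.2439]
orientation: [3.069, 0.67, -0.004]
ft_force: [-0.5, -0.0, -3.8]
finger_gap: 0.0256
gripper_force: 40.0
```

```bash
python3 - <<'E'
from h import *
go([.4678,-.2006,.21],0);go([.4678,-.2006,.21],-1);
s,M=st();print(s["torque"],s["finger_gap"]);cv2.imwrite("pics/w4.png",grab_frame("wrist")[:,:,::-1])
E
```

```text
t 5.5 pos [0.4455 0.2116 0.2439] yaw 24.63 F [-0.5 -0.  -3.8] turn 24.63 shift [0.0224 0.4121 0.0341] q6 1.44
t 5.5 pos [0.4455 0.2116 0.2439] yaw 24.63 F [-0.5 -0.  -3.8] turn 25.63 shift [0.0296 0.4117 0.0341] q6 1.44
[-0.00195795  0.09164279 -0.02069159] 0.025566204004385893
```

View pics/w4.png

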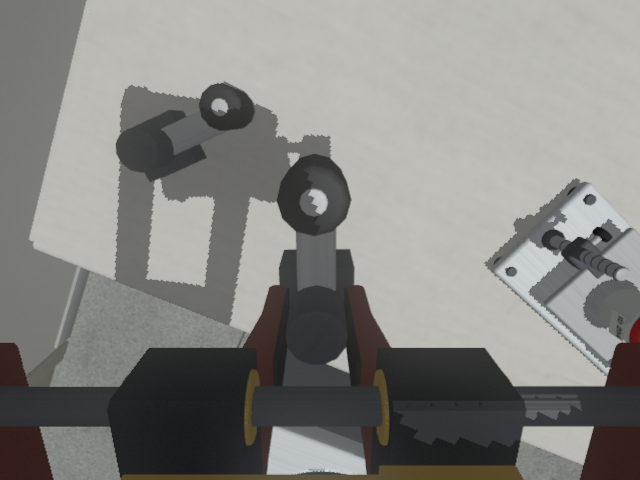

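The crank is held upright and square between the fingers, with its knob pin at (316,203). Next I'll turn it to match the drive and carry it over.

servo_tool:
  increments:
    - [0,0,0,5]
    - [0,0.005,0,7]
    - [0,0.01,0,7]
    - [0,0.015,0,6]
    - [0.001,0.02,0,0.5]
    - [0.002,0.027,0,0]
    - [0.003,0.033,0,0]
    - [0.003,0.033,0,0]
    - [0.003,0.033,0,0]
    - [0.003,0.033,0,0]
    - [0.003,0.033,0,0]
    - [0.003,0.033,0,0]

```text
time: 6.55
eef_pos: [0.4678, -0.0638, 0.2427]
orientation: [-3.14, 0.024, 0.008]
ft_force: [1.3, -0.2, -2.7]
finger_gap: 0.0253
gripper_force: 40.0
```

servo_tool:
  increments:
    - [0.002,0.033,0,0]
    - [0.002,0.033,0,0]
    - [0.001,0.03,0,0]
    - [0,0.02,0,0]
    - [0,0.012,0,0]
    - [0,0.006,0,0]
    - [0,0,0,0]
    - [0,0,0,0]
    - [0,0,0,0]

```text
time: 7.3
eef_pos: [0.4724, -0.1953, 0.2447]
orientation: [-3.14, 0.022, 0.002]
ft_force: [-0.9, 0.5, -4.4]
finger_gap: 0.0253
gripper_force: 40.0
```

```bash
python3 - <<'E'
from h import *
f=grab_frame("wrist")[:,:,::-1];cv2.imwrite("pics/w5.png",f)
s,M=st();z=s["eef_pos"][2]
g=cv2.cvtColor(f,cv2.COLOR_BGR2GRAY)
m=np.zeros_like(g);m[175:230,290:345]=(g[175:230,290:345]>110)
n,l,stt,cen=cv2.connectedComponentsWithStats(m)
for i in range(1,n):
    if stt[i,4]>50: print(cen[i],stt[i])
k=onplane("wrist",316,203,z+.044);print("knob rel",(M.T@(k-s["eef_pos"])).round(4))
go([.4678,-.2006,.21],-1)
E
```

```text
[313.62895175 202.00332779] [300 189  28  28 601]
knob rel [ 0.0592 -0.0002 -0.044 ]
t 7.35 pos [ 0.4726 -0.1953  0.2449] yaw -0.8 F [-0.4  0.1 -3.6] turn 0.2 shift [-0.0047  0.0054  0.0349] q6 1.06
```

servo_tool:
  increments:
    - [-0.004,0.0054,0,0]
    - [0,0,0.015,0]
    - [0,0,0.02,0]
    - [0,0,0.005,0]
    - [0,0,0,0]
    - [0,0,0,0]
    - [0,0,0,0]

```text
time: 7.93
eef_pos: [0.4693, -0.2023, 0.2061]
orientation: [3.141, -0.023, 0.002]
ft_force: [-0.3, 0.1, -3.5]
finger_gap: 0.0254
gripper_force: 40.0
```

```bash
python3 - <<'E'
from h import *
go([.4686,-.2006,.18],-1)
E
```

```text
t 7.93 pos [ 0.4693 -0.2023  0.2061] yaw -0.86 F [-0.3  0.1 -3.5] turn 0.14 shift [-0.0007 -0.0018  0.0261] q6 1.04
```

servo_tool:
  increments:
    - [-0.0005,-0.001,0.003,0]
    - [0,0,0.003,0]
    - [0,0,0.003,0]
    - [0,0,0.003,0]
    - [0,0,0.003,0]
    - [0,0,0,0]
    - [0,0,0,0]

```text
time: 8.52
eef_pos: [0.468, -0.201, 0.1898]
orientation: [-3.141, 0.024, 0.001]
ft_force: [-0.4, -0.2, -4.2]
finger_gap: 0.0253
gripper_force: 40.0
```

servo_tool:
  increments:
    - [0,0,0.003,0]
    - [0,0,0.003,0]
    - [0,0,0.003,0]
    - [0,0,0.002,0]
    - [0,0,0.001,0]
    - [0,0,0,0]
    - [0,0,0,0]

```text
time: 9.1
eef_pos: [0.4682, -0.2011, 0.1781]
orientation: [-3.141, 0.024, 0.0]
ft_force: [-0.5, -0.4, -3.2]
finger_gap: 0.0254
gripper_force: 40.0
```

servo_tool:
  increments:
    - [0,0,0.001,0]
    - [0,0,0.001,0]
    - [0,0,0.001,0]
    - [0,0,0,0]
    - [0,0,0,0]

```text
time: 9.52
eef_pos: [0.4684, -0.2013, 0.1758]
orientation: [3.141, -0.024, 0.001]
ft_force: [-0.5, 0.8, 3.9]
finger_gap: 0.0253
gripper_force: 40.0
```

servo_tool:
  increments:
    - [0,0,0,0]
    - [0,0,0,0]
    - [0,0,0,0]
    - [0,0,-0.01,0]
    - [0,0,-0.02,0]
    - [0,0,-0.025,0]
    - [-0.01,0,-0.02,0]
    - [-0.02,0,0,0]
    - [0,0,0,0]
    - [0,0,0,0]
    - [0,0,0,0]
  grip: 0.06

```text
time: 10.43
eef_pos: [0.4386, -0.2007, 0.2503]
orientation: [-3.141, 0.025, -0.001]
ft_force: [-0.6, -0.3, 0.2]
finger_gap: 0.0599
gripper_force: 0.0
```

```bash
cat > snap.py <<'E'
from h import *
import pickle,sys
n=sys.argv[1]
c=get_calibration("wrist");f=grab_frame("wrist")[:,:,::-1];cv2.imwrite(f"pics/{n}.png",f);pickle.dump(c,open(n+".pkl","wb"))
go([.528,-.2016,.25],-1)
E
python3 snap.py v1
```

```text
t 10.48 pos [ 0.4387 -0.2007  0.25  ] yaw -0.89 F [1.  0.  0.1] turn 0.11 shift [ 0.0894 -0.0006 -0.    ] q6 1.01
```

servo_tool:
  increments:
    - [0,-0.02,0,0]
    - [0,-0.03,0,0]
    - [0,-0.03,0,0]
    - [0,-0.03,0,0]
    - [0,-0.02,0,0]
    - [0,-0.01,0,0]
    - [0,0,0,0]
    - [0,0,0,0]
    - [0,0,0,0]
    - [0,0,0,0]

```text
time: 11.32
eef_pos: [0.4406, -0.0618, 0.2501]
orientation: [3.141, -0.026, -0.0]
ft_force: [-0.1, -0.7, -0.7]
finger_gap: 0.0601
gripper_force: 0.0
```

```bash
python3 snap.py v2
```

```text
t 11.37 pos [ 0.4406 -0.0617  0.2501] yaw -0.95 F [-0.1  0.2 -0.5] turn 0.05 shift [8.990e-02 1.383e-01 1.000e-04] q6 1.29
```

servo_tool:
  increments:
    - [0,-0.02,0,0]
    - [0,-0.03,0,0]
    - [0,-0.03,0,0]
    - [0,-0.03,0,0]
    - [0,-0.02,0,0]
    - [0,-0.01,0,0]
    - [0,0,0,0]
    - [0,0,0,0]
    - [0,0,0,0]
    - [0,0,0,0]

```text
time: 12.2
eef_pos: [0.4426, 0.0781, 0.2502]
orientation: [3.141, -0.026, -0.0]
ft_force: [0.3, 0.1, 0.4]
finger_gap: 0.0599
gripper_force: 0.0
```

```bash
python3 snap.py v3; cat > mont.py <<'E'
from h import *
import pickle,sys
# jack frame
yw=np.radians(-16.5);ex=np.array([np.cos(yw),np.sin(yw)]);ey=np.array([-ex[1],ex[0]]);o=np.array([.4678,-.2006])
def J(x,y,z): return np.append(o+x*ex+y*ey,z)
if __name__=="__main__":
    out=np.zeros((600,800,3),np.uint8)
    for i,n in enumerate(sys.argv[3:]):
        f=cv2.imread(f"pics/{n}.png");c=pickle.load(open(n+".pkl","rb"))
        u,v=proj("w",J(0,150,float(sys.argv[2])) if 0 else J(0,.150,float(sys.argv[2])),c).round().astype(int)
        u=max(32,min(607,u));v=max(36,min(443,v))
        out[(i//3)*300:(i//3)*300+288,(i%3)*266:(i%3)*266+256]=cv2.resize(f[v-36:v+36,u-32:u+32],(256,288),interpolation=cv2.INTER_CUBIC)
        print(n,"crop origin",u-32,v-36)
    cv2.imwrite(sys.argv[1],out)
E
python3 mont.py pics/m1.png 0.07 v1 v2 v3
```

```text
t 12.25 pos [0.4426 0.0782 0.2502] yaw -0.97 F [-0.2 -0.1  0.7] turn 0.03 shift [9.020e-02 2.783e-01 2.000e-04] q6 1.61
v1 crop origin 117 103
v2 crop origin 277 103
v3 crop origin 439 103
```

View pics/m1.png

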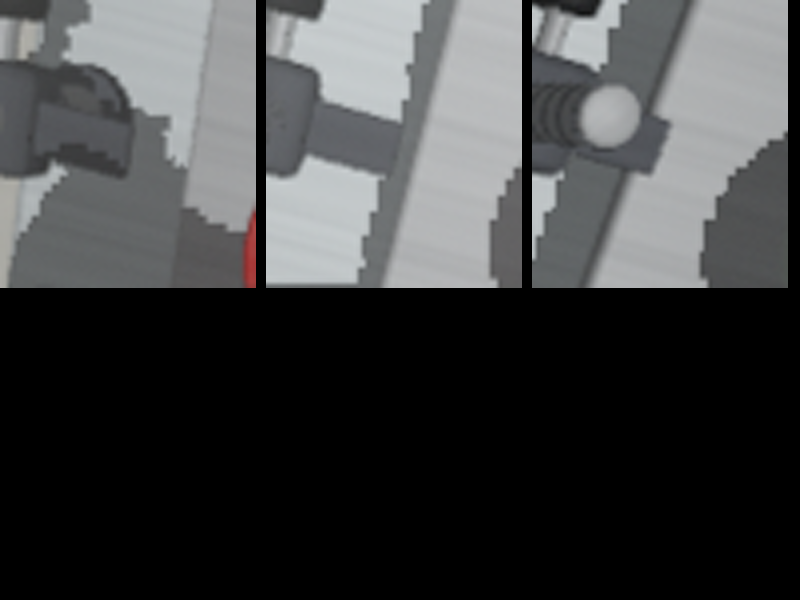

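The three views show the blade-tip middle at about (129,149) in each crop. The platform edge is the slanted light/dark line to its right.

```bash
cat > meas.py <<'E'
from mont import *
def line(vs):  # vs: list (name,p1,p2) full-image px ; returns point set on line
    N=[];b=[]
    for n,p,q in vs:
        c=pickle.load(open(n+".pkl","rb"));o1,d1=ray("w",*p,c);_,d2=ray("w",*q,c);m=np.cross(d1,d2);m/=np.linalg.norm(m);N.append(m);b.append(m@o1)
    N=np.array(N);d=np.linalg.svd(N)[2][2];p=np.linalg.lstsq(N,np.array(b),rcond=1e-3)[0];return p,d,N@p-b
def point(vs):
    rs=[ray("w",u,v,pickle.load(open(n+".pkl","rb"))) for n,u,v in vs];p=tri(rs)
    return p,[np.linalg.norm(np.cross(d,p-o)).round(4) for o,d in rs]
E
python3 - <<'E'
from meas import *
og={"v1":(117,103),"v2":(277,103),"v3":(439,103)}
px=lambda n,x,y:((x+.5)/4-.5+og[n][0],(y+.5)/4-.5+og[n][1])
for nm,pts in dict(mid=[(129.5,149),(128.5,149),(129.5,148.5)],up=[(133,120),(138,125),(138,122)],lo=[(126,178),(120,172),(121,175)]).items():
    a=[(n,)+px(n,*p) for n,p in zip(og,pts)]
    print(nm,*point(a)); [print("  pair",i,point([a[k] for k in i])[0].round(4)) for i in((0,1),(1,2),(0,2))]
L={"v1":((213,0),(175,287)),"v2":((189,0),(118,287)),"v3":((161,0),(53,287))}
tip=J(0,.146,.048)
for s in(("v1","v2","v3"),("v1","v3"),("v1","v2"),("v2","v3")):
    p,d,r=line([(n,px(n,*L[n][0]),px(n,*L[n][1])) for n in s])
    q=p+d*((tip-p)@d);print(s,"edge",q.round(4),"dir",d.round(3),r.round(4))
E
```

```text
mid [ 0.5096506  -0.0564971   0.06980494] [np.float64(0.0003), np.float64(0.0003), np.float64(0.0003)]
  pair (0, 1) [ 0.5097 -0.0562  0.0686]
  pair (1, 2) [ 0.5096 -0.0562  0.071 ]
  pair (0, 2) [ 0.5096 -0.0567  0.0698]
up [ 0.51512662 -0.05819588  0.06934822] [np.float64(0.0007), np.float64(0.0005), np.float64(0.0002)]
  pair (0, 1) [ 0.5152 -0.0584  0.0699]
  pair (1, 2) [ 0.5148 -0.0583  0.0688]
  pair (0, 2) [ 0.5154 -0.0581  0.0693]
lo [ 0.50420308 -0.05487012  0.07027054] [np.float64(0.0005), np.float64(0.0009), np.float64(0.0004)]
  pair (0, 1) [ 0.5042 -0.0542  0.0678]
  pair (1, 2) [ 0.5046 -0.0543  0.0727]
  pair (0, 2) [ 0.5038 -0.0552  0.0703]
('v1', 'v2', 'v3') edge [ 0.5092 -0.0611  0.0448] dir [-0.963  0.268 -0.024] [ 0. -0. -0.]
('v1', 'v3') edge [ 0.5092 -0.061   0.0448] dir [-0.962  0.27  -0.024] [ 0. -0.]
('v1', 'v2') edge [ 0.5091 -0.0613  0.0457] dir [-0.964  0.265 -0.007] [0. 0.]
('v2', 'v3') edge [ 0.5092 -0.0614  0.044 ] dir [ 0.964 -0.264  0.041] [0. 0.]
```

servo_tool:
  increments:
    - [0.006,0.015,0,0]
    - [0.009,0.03,0,0]
    - [0.01,0.035,0,0]
    - [0.01,0.035,0,0]
    - [0.01,0.035,0,0]
    - [0.01,0.035,0,0]
    - [0.01,0.033,0,0]
    - [0.01,0.03,0,0]
    - [0.008,0.018,0,0]
    - [0.005,0.01,0,0]
    - [0.002,0.002,0,0]
    - [0,0,0,0]

```text
time: 13.25
eef_pos: [0.5281, -0.2003, 0.2499]
orientation: [-3.141, 0.026, 0.001]
ft_force: [0.1, -0.5, 0.1]
finger_gap: 0.0599
gripper_force: 0.0
```

```bash
python3 - <<'E'
from h import *
import pickle
c=pickle.load(open("v1.pkl","rb"));g=cv2.cvtColor(cv2.imread("pics/v1.png"),cv2.COLOR_BGR2GRAY)
u,v=proj("w",[.528,-.2016,.22],c).round().astype(int);print(u,v)
w=g[v-30:v+30,u-30:u+30];m=(w>120).astype(np.uint8)
n,l,s,cen=cv2.connectedComponentsWithStats(m)
for i in range(1,n):
    if 30<s[i,4]<1500: print(cen[i]+[u-30,v-30],s[i],onplane("w",*(cen[i]+[u-30,v-30]),.22,c).round(4))
go([.528,-.2016,.186],-1)
E
```

```text
316 109
[321.05882353 102.8627451 ] [   0    0   60   60 1326] [ 0.5306 -0.2042  0.22  ]
[315.69565217 109.26449275] [ 21  21  18  20 276] [ 0.5278 -0.2016  0.22  ]
t 13.25 pos [ 0.5281 -0.2003  0.2499] yaw -0.95 F [ 0.1 -0.5  0.1] turn 0.05 shift [-0.      0.0013  0.0639] q6 1.1
```

servo_tool:
  increments:
    - [0,0.001,0.02,0]
    - [0,0,0.025,0]
    - [0,0,0.014,0]
    - [0,0,0.004,0]
    - [0,0,0,0]
    - [0,0,0,0]

```text
time: 13.75
eef_pos: [0.5283, -0.2002, 0.1878]
orientation: [-3.141, 0.022, -0.001]
ft_force: [0.6, 0.3, 0.0]
finger_gap: 0.0601
gripper_force: 0.0
```

servo_tool:
  increments:
    - [0,0,0,0]
    - [0,0,0,0]
    - [0,0,0,0]
    - [0,0,0,0]
    - [0,0,0,0]
    - [0,0,0,0]
  grip: 0.015
  force: 20

```text
time: 14.25
eef_pos: [0.5283, -0.2011, 0.1874]
orientation: [3.141, -0.024, 0.0]
ft_force: [-0.2, -0.3, 0.7]
finger_gap: 0.0237
gripper_force: 19.8
```

```bash
python3 - <<'E'
from h import *
go([.4678,-.2006,.186],-1)
E
```

```text
t 14.25 pos [ 0.5283 -0.2011  0.1874] yaw -0.88 F [-0.2 -0.3  0.7] turn 0.12 shift [-0.0605  0.0005  0.0013] q6 1.1
```

servo_tool:
  increments:
    - [-0.00204,0.01553,0,0]
    - [-0.006,0.01447,0,0]
    - [-0.00953,0.01243,0,0]
    - [-0.01243,0.00953,0,0]
    - [-0.01447,0.006,0,0]
    - [-0.01553,0.00204,0,0]

```text
time: 14.75
eef_pos: [0.4677, -0.2609, 0.1874]
orientation: [3.141, -0.025, 0.004]
ft_force: [3.6, 2.6, -1.3]
finger_gap: 0.0236
gripper_force: 20.0
```

```bash
python3 - <<'E'
from h import *
go([.4678,-.2006,.187],-1)
E
```

```text
t 14.75 pos [ 0.4677 -0.2609  0.1874] yaw -0.91 F [ 3.6  2.6 -1.3] turn 0.09 shift [-0.001  -0.0603  0.0004] q6 0.95
```

servo_tool:
  increments:
    - [-0.01553,-0.00204,0,0]
    - [-0.01447,-0.006,0,0]
    - [-0.01243,-0.00953,0,0]
    - [-0.00953,-0.01243,0,0]
    - [-0.006,-0.01447,0,0]
    - [-0.00204,-0.01553,0,0]
    - [0.00204,-0.01553,0,0]
    - [0.006,-0.01447,0,0]
    - [0.00953,-0.01243,0,0]
    - [0.01243,-0.00953,0,0]
    - [0.01447,-0.006,0,0]
    - [0.01553,-0.00204,0,0]

```text
time: 15.75
eef_pos: [0.4677, -0.1398, 0.1871]
orientation: [3.139, -0.021, -0.005]
ft_force: [-3.8, -6.2, -0.5]
finger_gap: 0.0238
gripper_force: 20.0
```

servo_tool:
  increments:
    - [0.01553,0.00204,0,0]
    - [0.01447,0.006,0,0]
    - [0.01243,0.00953,0,0]
    - [0.00953,0.01243,0,0]
    - [0.006,0.01447,0,0]
    - [0.00204,0.01553,0,0]
    - [-0.00204,0.01553,0,0]
    - [-0.006,0.01447,0,0]
    - [-0.00953,0.01243,0,0]
    - [-0.01243,0.00953,0,0]
    - [0,0,0,0]
    - [0,0,0,0]

```text
time: 16.75
eef_pos: [0.4965, -0.2536, 0.1872]
orientation: [3.141, -0.027, -0.001]
ft_force: [-0.9, -0.3, 1.6]
finger_gap: 0.0241
gripper_force: 20.0
```

```bash
python3 - <<'E'
from h import *
go([.4678,-.2006,.187],-1)
E
```

```text
t 16.75 pos [ 0.4965 -0.2536  0.1872] yaw -0.97 F [-0.9 -0.3  1.6] turn 0.03 shift [-0.0296 -0.0525  0.0002] q6 0.99
```

servo_tool:
  increments:
    - [0,0,0,0]
    - [0,0,0,0]
    - [0,0,-0.01,0]
    - [0,0,-0.025,0]
    - [0,0,-0.028,0]
    - [-0.025,-0.025,0,0]
    - [-0.025,-0.02,0,0]
    - [-0.008,-0.007,0,0]
    - [0,0,0,0]
    - [0,0,0,0]
    - [0,0,0,0]
    - [0,0,0,0]
  grip: 0.045

```text
time: 17.75
eef_pos: [0.4415, -0.2006, 0.2503]
orientation: [3.141, -0.024, 0.001]
ft_force: [0.7, -0.2, -0.3]
finger_gap: 0.045
gripper_force: 0.0
```

```bash
python3 snap.py v4
```

```text
t 17.8 pos [ 0.4412 -0.2005  0.2501] yaw -0.89 F [-0.2  0.9  0.2] turn 0.11 shift [ 0.0868 -0.0004  0.0001] q6 1.02
```

servo_tool:
  increments:
    - [0,-0.02,0,0]
    - [0,-0.03,0,0]
    - [0,-0.03,0,0]
    - [0,-0.03,0,0]
    - [0,-0.02,0,0]
    - [0,-0.01,0,0]
    - [0,0,0,0]
    - [0,0,0,0]
    - [0,0,0,0]
    - [0,0,0,0]

```text
time: 18.63
eef_pos: [0.4427, -0.0609, 0.2502]
orientation: [3.141, -0.026, 0.0]
ft_force: [0.1, 0.5, -0.5]
finger_gap: 0.045
gripper_force: 0.0
```

```bash
python3 snap.py v5
```

```text
t 18.68 pos [ 0.4426 -0.0608  0.2501] yaw -0.96 F [0.8 0.9 0.5] turn 0.04 shift [8.790e-02 1.393e-01 1.000e-04] q6 1.3
```

servo_tool:
  increments:
    - [0,-0.02,0,0]
    - [0,-0.03,0,0]
    - [0,-0.03,0,0]
    - [0,-0.03,0,0]
    - [0,-0.02,0,0]
    - [0,-0.01,0,0]
    - [0,0,0,0]
    - [0,0,0,0]
    - [0,0,0,0]
    - [0,0,0,0]

```text
time: 19.52
eef_pos: [0.4446, 0.0791, 0.2501]
orientation: [3.141, -0.026, -0.0]
ft_force: [-0.1, -0.6, -0.5]
finger_gap: 0.0452
gripper_force: 0.0
```

```bash
python3 snap.py v6; python3 mont.py pics/m2.png 0.07 v4 v5 v6 v1 v2 v3
```

```text
t 19.57 pos [0.4446 0.0792 0.2502] yaw -0.96 F [-0.3  0.5  0.6] turn 0.04 shift [8.830e-02 2.793e-01 2.000e-04] q6 1.61
v4 crop origin 117 107
v5 crop origin 278 105
v6 crop origin 440 105
v1 crop origin 117 103
v2 crop origin 277 103
v3 crop origin 439 103
```

View pics/m2.png

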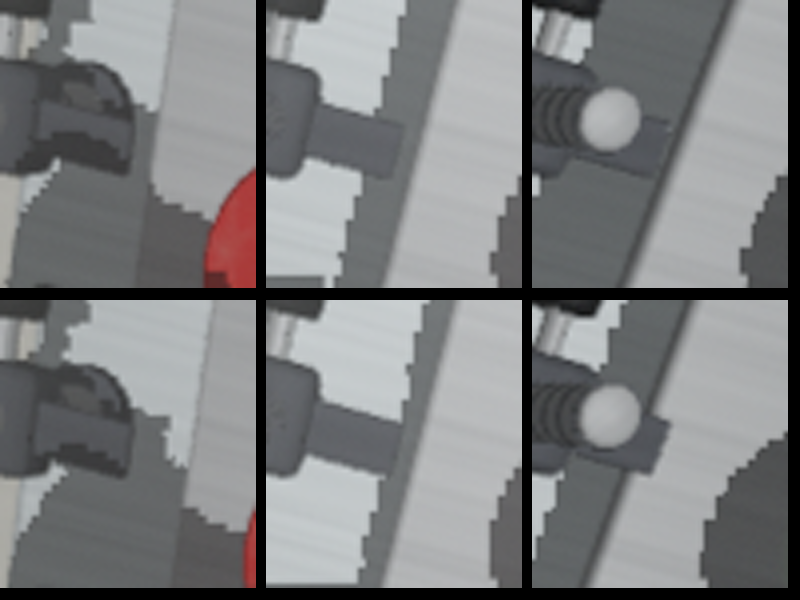

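Top row is now, bottom row is before winding. The platform edge has moved much closer to level with the blade tip. The edge runs (174,0) to (135,287) in v4 and (209,0) to (101,287) in v6. I'll refine these to subpixel.

```bash
cat > lev.py <<'E'
from meas import *
def edge(n,p,q,og,rows=(0,71)):
    g=cv2.GaussianBlur(cv2.imread(f"pics/{n}.png",0).astype(np.float32),(1,3),0.8);P=[]
    for r in range(og[1]+rows[0],og[1]+rows[1]):
        x=og[0]+(p[0]+(q[0]-p[0])*((r-og[1])*4)/287)/4
        xs=np.arange(int(x)-3,int(x)+5);d=np.abs(np.diff(g[r,xs]));k=int(d.argmax())
        if 0<k<len(d)-1 and d[k]>6:
            a,b,c=d[k-1:k+2];P.append((xs[k]+.5+.5*(a-c)/(a-2*b+c+1e-9),r))
    P=np.array(P)
    vx,vy,x0,y0=cv2.fitLine(P.astype(np.float32),cv2.DIST_HUBER,0,.01,.01).ravel()
    f=lambda y:(x0+(y-y0)*vx/vy,y); res=P[:,0]-[f(y)[0] for y in P[:,1]]
    return f(og[1]),f(og[1]+71),len(P),np.std(res).round(2)
def level(V):
    og={n:a[0] for n,a in V.items()};E={};T=[]
    for n,(o,t,l) in V.items():
        E[n]=edge(n,*l,o);T.append((n,(t[0]+.5)/4-.5+o[0],(t[1]+.5)/4-.5+o[1]))
        print(n,np.round(E[n][0],2),np.round(E[n][1],2),E[n][2:])
    tp,rr=point(T);print("tip",tp.round(4),rr)
    ns=list(V)
    for s in (ns,[ns[0],ns[2]],ns[:2],ns[1:]):
        p,d,r=line([(n,E[n][0],E[n][1]) for n in s]);q=p+d*(((tp-p)@np.append(ex,0))/(d@np.append(ex,0)))
        t2=point([t for t in T if t[0] in s])[0]
        print(s,"edge",q.round(4),"yaw",np.degrees(np.arctan2(d[1],d[0])).round(1),"dz tip-edge",(t2[2]-q[2]).round(4),"gap",((t2-q)[:2]@ey).round(4))
E
cat > r.py <<'E'
from lev import *
level({"v1":((117,103),(129.5,149),((213,0),(175,287))),"v2":((277,103),(128.5,149),((189,0),(118,287))),"v3":((439,103),(129.5,148.5),((162,0),(54,287)))})
level({"v4":((117,107),(130,148),((174,0),(135,287))),"v5":((278,105),(128.5,152),((191,0),(118,287))),"v6":((440,105),(128.5,150),((209,0),(101,287)))})
E
python3 r.py
```

```text
v1 [169.34 103.  ] [159.11 174.  ] (68, np.float64(0.28))
v2 [324.06 103.  ] [305.81 174.  ] (71, np.float64(0.12))
v3 [478.91 103.  ] [452.93 174.  ] (56, np.float64(0.09))
tip [ 0.5097 -0.0565  0.0698] [np.float64(0.0003), np.float64(0.0003), np.float64(0.0003)]
['v1', 'v2', 'v3'] edge [ 0.5084 -0.0608  0.0466] yaw -15.8 dz tip-edge 0.0232 gap 0.0045
['v1', 'v3'] edge [ 0.5084 -0.0606  0.0466] yaw 164.3 dz tip-edge 0.0232 gap 0.0041
['v1', 'v2'] edge [ 0.5083 -0.061   0.0477] yaw 164.1 dz tip-edge 0.0208 gap 0.005
['v2', 'v3'] edge [ 0.5083 -0.061   0.0455] yaw 164.1 dz tip-edge 0.0255 gap 0.005
v4 [159.89 107.  ] [150.08 178.  ] (67, np.float64(0.46))
v5 [325.5 105. ] [307.05 176.  ] (71, np.float64(0.12))
v6 [490.3 105. ] [463.69 176.  ] (70, np.float64(0.08))
tip [ 0.5095 -0.0563  0.07  ] [np.float64(0.0002), np.float64(0.0002), np.float64(0.0001)]
['v4', 'v5', 'v6'] edge [ 0.5082 -0.0607  0.0689] yaw -15.8 dz tip-edge 0.0011 gap 0.0046
['v4', 'v6'] edge [ 0.5082 -0.0606  0.0689] yaw 164.3 dz tip-edge 0.0011 gap 0.0043
['v4', 'v5'] edge [ 0.5081 -0.0609  0.0698] yaw 164.0 dz tip-edge -0.0007 gap 0.005
['v5', 'v6'] edge [ 0.5081 -0.061   0.068 ] yaw 164.0 dz tip-edge 0.0028 gap 0.005
```

```bash
cat > prof.py <<'E'
from meas import *
import mont
yw=np.radians(-15.9);mont.ex=ex=np.array([np.cos(yw),np.sin(yw)]);mont.ey=ey=np.array([-ex[1],ex[0]])
t0=np.array([.5095,-.0563]);
def prof(n,z,xs=np.arange(-4,4.1,.5),ys=np.arange(-14,8.1,.5)):
    c=pickle.load(open(n+".pkl","rb"));g=cv2.imread(f"pics/{n}.png",0).astype(np.float32)
    P=np.array([[proj("w",np.append(t0+x*1e-3*ex+y*1e-3*ey,z),c) for y in ys] for x in xs],np.float32)
    return ys,cv2.remap(g,P[...,0],P[...,1],cv2.INTER_LINEAR)
if __name__=="__main__":
    for n in sys.argv[2:]:
        ys,I=prof(n,float(sys.argv[1]));print(n);print(' '.join(f"{y:.1f}:{v:.0f}" for y,v in zip(ys,I.mean(0))))
E
python3 prof.py 0.0710 v4 v5 v6 v1
```

```text
v4
-14.0:160 -13.5:160 -13.0:160 -12.5:160 -12.0:160 -11.5:160 -11.0:160 -10.5:160 -10.0:160 -9.5:160 -9.0:160 -8.5:160 -8.0:160 -7.5:160 -7.0:159 -6.5:155 -6.0:145 -5.5:129 -5.0:115 -4.5:107 -4.0:104 -3.5:103 -3.0:103 -2.5:103 -2.0:103 -1.5:96 -1.0:85 -0.5:78 0.0:76 0.5:78 1.0:80 1.5:79 2.0:77 2.5:76 3.0:75 3.5:74 4.0:74 4.5:72 5.0:72 5.5:72 6.0:72 6.5:73 7.0:73 7.5:73 8.0:73
v5
-14.0:183 -13.5:183 -13.0:182 -12.5:182 -12.0:183 -11.5:183 -11.0:183 -10.5:183 -10.0:183 -9.5:183 -9.0:182 -8.5:183 -8.0:183 -7.5:183 -7.0:182 -6.5:180 -6.0:173 -5.5:162 -5.0:148 -4.5:131 -4.0:118 -3.5:113 -3.0:112 -2.5:113 -2.0:113 -1.5:112 -1.0:108 -0.5:102 0.0:98 0.5:98 1.0:99 1.5:100 2.0:100 2.5:100 3.0:99 3.5:99 4.0:99 4.5:99 5.0:99 5.5:99 6.0:99 6.5:99 7.0:99 7.5:99 8.0:99
v6
-14.0:174 -13.5:174 -13.0:174 -12.5:175 -12.0:175 -11.5:175 -11.0:175 -10.5:175 -10.0:175 -9.5:175 -9.0:175 -8.5:175 -8.0:175 -7.5:175 -7.0:175 -6.5:175 -6.0:173 -5.5:167 -5.0:158 -4.5:146 -4.0:131 -3.5:113 -3.0:97 -2.5:84 -2.0:79 -1.5:82 -1.0:88 -0.5:90 0.0:88 0.5:87 1.0:86 1.5:86 2.0:86 2.5:86 3.0:86 3.5:86 4.0:86 4.5:86 5.0:86 5.5:86 6.0:87 6.5:94 7.0:107 7.5:119 8.0:128
v1
-14.0:147 -13.5:140 -13.0:139 -12.5:139 -12.0:139 -11.5:142 -11.0:142 -10.5:136 -10.0:132 -9.5:132 -9.0:130 -8.5:121 -8.0:112 -7.5:104 -7.0:102 -6.5:102 -6.0:102 -5.5:102 -5.0:102 -4.5:102 -4.0:102 -3.5:102 -3.0:102 -2.5:102 -2.0:101 -1.5:94 -1.0:84 -0.5:78 0.0:78 0.5:82 1.0:82 1.5:81 2.0:80 2.5:80 3.0:81 3.5:80 4.0:78 4.5:78 5.0:77 5.5:77 6.0:77 6.5:78 7.0:78 7.5:79 8.0:77
```

servo_tool:
  increments:
    - [-0.01,0,0.02,0]
    - [-0.02,0,0.03,0]
    - [-0.02,0,0.03,0]
    - [-0.01,0,0.025,0]
    - [0,0,0.01,0]
    - [0,0,0.005,0]
    - [0,0,0,0]
    - [0,0,0,0]
    - [0,0,0,0]
    - [0,0,0,0]

```text
time: 20.4
eef_pos: [0.3859, 0.0812, 0.1311]
orientation: [-3.141, 0.024, -0.004]
ft_force: [0.6, 0.9, -0.2]
finger_gap: 0.0448
gripper_force: 0.0
```

```bash
python3 snap.py v7
```

```text
t 20.45 pos [0.3857 0.0812 0.131 ] yaw -0.88 F [-0.3 -0.5  0.6] turn 0.12 shift [ 0.1475  0.2803 -0.1187] q6 1.62
```

servo_tool:
  increments:
    - [0,0.015,-0.01,0]
    - [0.005,0.025,0,0]
    - [0.01,0.03,0,0]
    - [0.01,0.03,0,0]
    - [0.01,0.02,0,0]
    - [0.005,0.015,0,0]
    - [0,0.005,0,0]
    - [0,0,0,0]
    - [0,0,0,0]
    - [0,0,0,0]
    - [0,0,0,0]

```text
time: 21.37
eef_pos: [0.4217, -0.0583, 0.1402]
orientation: [-3.141, 0.022, 0.001]
ft_force: [0.6, -0.0, -0.2]
finger_gap: 0.0453
gripper_force: 0.0
```

```bash
python3 snap.py v8; python3 prof.py 0.071 v7 v8; python3 - <<'E'
from prof import *
# rectified close views at z=.071, 12 px/mm, x=ey from -14..10 mm, y=ex from 12..-12
out=np.zeros((600,800,3),np.uint8)
for i,n in enumerate(["v7","v8","v4"]):
    ys,I=prof(n,.071,np.arange(8,-8.01,-.0625),np.arange(-14,10.01,.0625))
    I=np.clip((I-50)*1.7,0,255).astype(np.uint8)
    out[(i//2)*280:(i//2)*280+I.shape[0],(i%2)*400:(i%2)*400+I.shape[1]]=I[...,None]
cv2.imwrite("pics/m3.png",out);print(I.shape)
E
```

```text
t 21.42 pos [ 0.4219 -0.0584  0.1402] yaw -0.8 F [ 0.1 -0.7  0.3] turn 0.2 shift [ 0.1086  0.1413 -0.1099] q6 1.28
v7
-14.0:162 -13.5:162 -13.0:162 -12.5:163 -12.0:162 -11.5:162 -11.0:163 -10.5:163 -10.0:162 -9.5:162 -9.0:163 -8.5:163 -8.0:163 -7.5:163 -7.0:163 -6.5:163 -6.0:162 -5.5:159 -5.0:154 -4.5:144 -4.0:131 -3.5:116 -3.0:100 -2.5:85 -2.0:75 -1.5:71 -1.0:70 -0.5:70 0.0:72 0.5:76 1.0:77 1.5:77 2.0:77 2.5:77 3.0:77 3.5:77 4.0:77 4.5:77 5.0:77 5.5:77 6.0:77 6.5:77 7.0:77 7.5:77 8.0:78
v8
-14.0:182 -13.5:182 -13.0:182 -12.5:182 -12.0:182 -11.5:182 -11.0:182 -10.5:183 -10.0:183 -9.5:183 -9.0:183 -8.5:183 -8.0:183 -7.5:183 -7.0:183 -6.5:181 -6.0:173 -5.5:161 -5.0:147 -4.5:126 -4.0:113 -3.5:113 -3.0:115 -2.5:115 -2.0:115 -1.5:115 -1.0:112 -0.5:100 0.0:96 0.5:100 1.0:102 1.5:102 2.0:102 2.5:102 3.0:102 3.5:101 4.0:101 4.5:101 5.0:101 5.5:101 6.0:101 6.5:101 7.0:101 7.5:101 8.0:101
(257, 385)
```

View pics/m3.png

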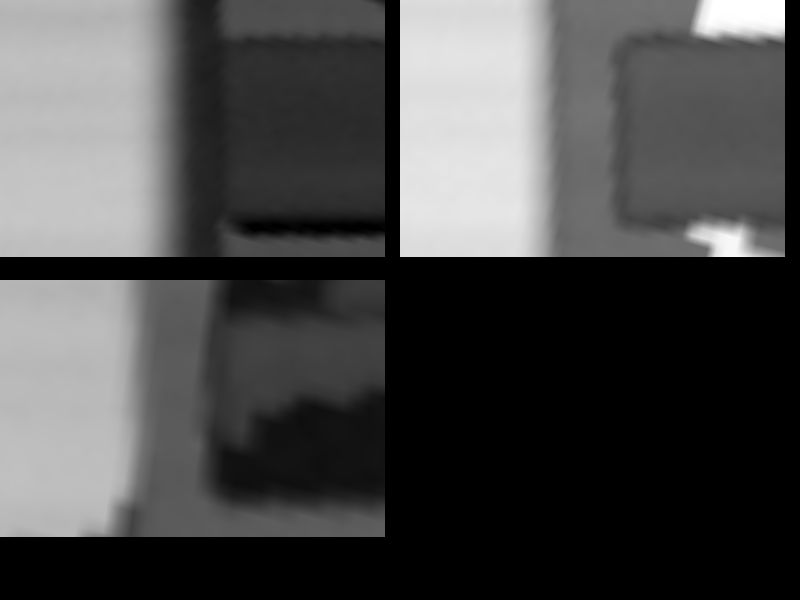

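servo_tool:
  increments:
    - [0,0,-0.03,0]
    - [0,0,-0.035,0]
    - [0,0,-0.035,0]
    - [0.01,0.03,-0.01,0]
    - [0.015,0.035,0,0]
    - [0.015,0.035,0,0]
    - [0.015,0.035,0,0]
    - [0.0123,0.034,0,0]
    - [0.01,0.025,0,0]
    - [0,0,0,0]
    - [0,0,0,0]
    - [0,0,0,0]

```text
time: 22.42
eef_pos: [0.496, -0.2531, 0.2497]
orientation: [-3.14, 0.023, 0.002]
ft_force: [-0.6, -0.7, -0.0]
finger_gap: 0.0452
gripper_force: 0.0
```

```bash
python3 - <<'E'
from h import *
import pickle
for n in("v4","v5"):
    c=pickle.load(open(n+".pkl","rb"));g=cv2.cvtColor(cv2.imread(f"pics/{n}.png"),cv2.COLOR_BGR2GRAY)
    u,v=proj("w",[.4965,-.2536,.22],c).round().astype(int)
    if not(30<u<610 and 30<v<450): continue
    w=g[v-30:v+30,u-30:u+30];nn,l,s,cen=cv2.connectedComponentsWithStats((w>115).astype(np.uint8))
    for i in range(1,nn):
        if 30<s[i,4]<600: print(n,(u,v),cen[i]+[u-30,v-30],s[i],onplane("w",*(cen[i]+[u-30,v-30]),.22,c).round(4))
go([.4965,-.2536,.187])
E
```

```text
v4 (np.int64(421), np.int64(180)) [420.31489362 180.88510638] [ 21  23  18  17 235] [ 0.4961 -0.2534  0.22  ]
t 22.42 pos [ 0.496  -0.2531  0.2497] yaw -0.85 F [-0.6 -0.7 -0. ] turn 0 shift [0.0006 0.0006 0.0627] q6 0.99
```

servo_tool:
  increments:
    - [0,0,0.02,0]
    - [0,0,0.025,0]
    - [0,0,0.013,0]
    - [0,0,0.004,0]
    - [0,0,0,0]
    - [0,0,0,0]

```text
time: 22.92
eef_pos: [0.4968, -0.2536, 0.1888]
orientation: [-3.141, 0.022, -0.0]
ft_force: [-0.2, 0.8, -0.0]
finger_gap: 0.045
gripper_force: 0.0
```

servo_tool:
  increments:
    - [0,0,0,0]
    - [0,0,0,0]
    - [0,0,0,0]
    - [0,0,0,0]
    - [0,0,0,0]
  grip: 0.015
  force: 20

```text
time: 23.33
eef_pos: [0.4971, -0.2544, 0.1887]
orientation: [-3.141, 0.024, -0.002]
ft_force: [0.3, 1.4, 2.8]
finger_gap: 0.0236
gripper_force: 20.0
```

```bash
python3 - <<'E'
from h import *
go([.4678,-.2006,.187])
E
```

```text
t 23.33 pos [ 0.4971 -0.2544  0.1887] yaw -0.89 F [0.3 1.4 2.8] turn 0 shift [-0.0302 -0.0533  0.0017] q6 0.99
```

servo_tool:
  increments:
    - [-0.0021,0.0011,0,0]
    - [-0.0021,0.001,0,0]
    - [-0.0022,0.0009,0,0]
    - [-0.0022,0.0008,0,0]
    - [0,0,0,0]
    - [0,0,0,0]

```text
time: 23.83
eef_pos: [0.4882, -0.2584, 0.1885]
orientation: [3.141, -0.025, 0.001]
ft_force: [2.4, 3.2, 5.3]
finger_gap: 0.0238
gripper_force: 20.0
```

```bash
python3 - <<'E'
from h import *
go([.4678,-.2006,.187])
E
```

```text
t 23.83 pos [ 0.4882 -0.2584  0.1885] yaw -0.9 F [2.4 3.2 5.3] turn 0 shift [-0.0213 -0.0574  0.0015] q6 0.97
```

servo_tool:
  increments:
    - [0,0,0,0]
    - [0,0,0,0]
    - [0,0,-0.01,0]
    - [0,0,-0.025,0]
    - [0,0,-0.027,0]
    - [-0.02,-0.025,0,0]
    - [-0.02,-0.022,0,0]
    - [-0.008,-0.01,0,0]
    - [0,0,0,0]
    - [0,0,0,0]
    - [0,0,0,0]
    - [0,0,0,0]
  grip: 0.045

```text
time: 24.83
eef_pos: [0.4419, -0.2016, 0.2502]
orientation: [3.141, -0.024, 0.001]
ft_force: [0.1, -0.5, 0.1]
finger_gap: 0.0447
gripper_force: 0.0
```

```bash
python3 snap.py x4
```

```text
t 24.88 pos [ 0.4417 -0.2015  0.2501] yaw -0.9 F [ 0.6  0.3 -0.5] turn 0.1 shift [ 0.0862 -0.0014  0.0001] q6 1.02
```

servo_tool:
  increments:
    - [0,-0.02,0,0]
    - [0,-0.03,0,0]
    - [0,-0.03,0,0]
    - [0,-0.03,0,0]
    - [0,-0.02,0,0]
    - [0,-0.01,0,0]
    - [0,0,0,0]
    - [0,0,0,0]
    - [0,0,0,0]
    - [0,0,0,0]

```text
time: 25.72
eef_pos: [0.4434, -0.0617, 0.2501]
orientation: [3.141, -0.026, 0.0]
ft_force: [-0.5, -0.7, -0.8]
finger_gap: 0.0452
gripper_force: 0.0
```

```bash
python3 snap.py x5
```

```text
t 25.77 pos [ 0.4432 -0.0616  0.2501] yaw -0.95 F [0.  0.2 0. ] turn 0.05 shift [8.720e-02 1.385e-01 1.000e-04] q6 1.3
```

servo_tool:
  increments:
    - [0,-0.02,0,0]
    - [0,-0.03,0,0]
    - [0,-0.03,0,0]
    - [0,-0.03,0,0]
    - [0,-0.02,0,0]
    - [0,-0.01,0,0]
    - [0,0,0,0]
    - [0,0,0,0]
    - [0,0,0,0]
    - [0,0,0,0]

```text
time: 26.6
eef_pos: [0.4453, 0.0783, 0.2502]
orientation: [3.141, -0.026, -0.0]
ft_force: [-0.3, -0.5, -0.5]
finger_gap: 0.0447
gripper_force: 0.0
```

```bash
python3 snap.py x6
```

```text
t 26.65 pos [0.4453 0.0784 0.2502] yaw -0.96 F [-0.7 -0.3  0.3] turn 0.04 shift [8.760e-02 2.785e-01 2.000e-04] q6 1.61
```

servo_tool:
  increments:
    - [-0.01,0,0.02,0]
    - [-0.02,0,0.03,0]
    - [-0.02,0,0.03,0]
    - [-0.01,0,0.025,0]
    - [0,0,0.01,0]
    - [0,0,0.005,0]
    - [0,0,0,0]
    - [0,0,0,0]
    - [0,0,0,0]
    - [0,0,0,0]

```text
time: 27.48
eef_pos: [0.3865, 0.0804, 0.1311]
orientation: [-3.141, 0.024, -0.004]
ft_force: [-0.8, -0.2, 1.3]
finger_gap: 0.0452
gripper_force: 0.0
```

```bash
python3 snap.py x7; python3 prof.py 0.071 x4 x5 x6 x7
python3 - <<'E'
from lev import *
# project the earlier-measured line in each new view for seeding
V={}
P0,P1=J(0,.1455,.0695)+np.append(.02*ex,0),J(0,.1455,.0695)-np.append(.02*ex,0)
S=[("v4",(117,107),(130,148)),("v5",(278,105),(128.5,152)),("v6",(440,105),(128.5,150))]
W={}
for n,o,t in S:
    c0=pickle.load(open(n+".pkl","rb"));m="x"+n[1];c=pickle.load(open(m+".pkl","rb"))
    T3=np.array([.5095,-.0563,.070]);dp=proj("w",T3,c)-proj("w",T3,c0);print(m,"shift",dp.round(2))
    og=np.round(np.array(o)+dp).astype(int);res=np.array(o)+dp-og
    W[m]=(tuple(og),(t[0]+4*res[0],t[1]+4*res[1]),{"4":((172,0),(133,287)),"5":((191,0),(118,287)),"6":((210,0),(102,287))}[n[1]])
level(W)
f=cv2.cvtColor(cv2.imread("pics/x5.png"),cv2.COLOR_BGR2HSV);m=cv2.inRange(f,(0,120,80),(8,255,255))|cv2.inRange(f,(172,120,80),(180,255,255))
cn=max(cv2.findContours(m,0,2)[0],key=cv2.contourArea);(u,v),r=cv2.minEnclosingCircle(cn)
print("cup lid",onplane("w",u,v,.128,pickle.load(open("x5.pkl","rb"))).round(4),cv2.minAreaRect(cn)[1])
E
```

```text
t 27.53 pos [0.3863 0.0804 0.131 ] yaw -0.88 F [ 0.2 -0.4 -0. ] turn 0.12 shift [ 0.1468  0.2795 -0.1188] q6 1.62
x4
-14.0:160 -13.5:160 -13.0:160 -12.5:160 -12.0:160 -11.5:160 -11.0:160 -10.5:160 -10.0:160 -9.5:160 -9.0:159 -8.5:159 -8.0:159 -7.5:159 -7.0:159 -6.5:156 -6.0:148 -5.5:132 -5.0:117 -4.5:107 -4.0:103 -3.5:103 -3.0:103 -2.5:103 -2.0:102 -1.5:95 -1.0:83 -0.5:75 0.0:72 0.5:73 1.0:74 1.5:73 2.0:72 2.5:71 3.0:69 3.5:69 4.0:69 4.5:69 5.0:70 5.5:72 6.0:70 6.5:68 7.0:67 7.5:67 8.0:67
x5
-14.0:182 -13.5:182 -13.0:182 -12.5:182 -12.0:182 -11.5:182 -11.0:182 -10.5:182 -10.0:182 -9.5:182 -9.0:182 -8.5:182 -8.0:182 -7.5:182 -7.0:182 -6.5:179 -6.0:172 -5.5:162 -5.0:148 -4.5:130 -4.0:117 -3.5:112 -3.0:112 -2.5:112 -2.0:112 -1.5:112 -1.0:107 -0.5:101 0.0:98 0.5:98 1.0:99 1.5:100 2.0:99 2.5:99 3.0:99 3.5:99 4.0:99 4.5:99 5.0:99 5.5:99 6.0:99 6.5:99 7.0:99 7.5:99 8.0:99
x6
-14.0:174 -13.5:175 -13.0:175 -12.5:175 -12.0:175 -11.5:175 -11.0:175 -10.5:175 -10.0:175 -9.5:175 -9.0:175 -8.5:175 -8.0:175 -7.5:175 -7.0:175 -6.5:175 -6.0:172 -5.5:165 -5.0:154 -4.5:140 -4.0:125 -3.5:107 -3.0:91 -2.5
[... 556 characters left out ...]
]
x5 shift [-0.94  0.82]
x6 shift [-1.02  0.84]
x4 [158.67 107.  ] [148.66 178.  ] (66, np.float64(0.38))
x5 [324.46 106.  ] [306.15 177.  ] (71, np.float64(0.13))
x6 [489.45 106.  ] [462.87 177.  ] (64, np.float64(0.07))
tip [ 0.5095 -0.0563  0.07  ] [np.float64(0.0002), np.float64(0.0002), np.float64(0.0001)]
['x4', 'x5', 'x6'] edge [ 0.5082 -0.0607  0.0694] yaw 164.1 dz tip-edge 0.0006 gap 0.0046
['x4', 'x6'] edge [ 0.5082 -0.0606  0.0694] yaw 164.1 dz tip-edge 0.0006 gap 0.0043
['x4', 'x5'] edge [ 0.5081 -0.061   0.0704] yaw 164.1 dz tip-edge -0.0013 gap 0.005
['x5', 'x6'] edge [ 0.5081 -0.061   0.0684] yaw 164.1 dz tip-edge 0.0024 gap 0.005
cup lid [ 0.4865 -0.1181  0.128 ] (74.0, 75.0)
```

```bash
python3 - <<'E'
from meas import *
T=[]
for n in("x4","x5"):
    c=pickle.load(open(n+".pkl","rb"));g=cv2.imread(f"pics/{n}.png",0)
    u,v=proj("w",[.4882,-.2584,.22],c).round().astype(int);print(n,u,v)
    w=g[v-30:v+30,u-30:u+30];nn,l,s,cen=cv2.connectedComponentsWithStats((w>115).astype(np.uint8))
    for i in range(1,nn):
        if 30<s[i,4]<600: q=cen[i]+[u-30,v-30];print(q,s[i],onplane("w",*q,.22,c).round(4));T.append((n,*q))
if len(T)==2: print(point(T))
E
```

```text
bash:  1764 Segmentation fault         python3 - <<'E'
from meas import *
T=[]
for n in("x4","x5"):
    c=pickle.load(open(n+".pkl","rb"));g=cv2.imread(f"pics/{n}.png",0)
    u,v=proj("w",[.4882,-.2584,.22],c).round().astype(int);print(n,u,v)
    w=g[v-30:v+30,u-30:u+30];nn,l,s,cen=cv2.connectedComponentsWithStats((w>115).astype(np.uint8))
    for i in range(1,nn):
        if 30<s[i,4]<600: q=cen[i]+[u-30,v-30];print(q,s[i],onplane("w",*q,.22,c).round(4));T.append((n,*q))
if len(T)==2: print(point(T))
E
```

```bash
python3 - <<'E'
from meas import *
for n,p in(("v4",[.4965,-.2536,.22]),("x4",[.4882,-.2584,.22])):
    c=pickle.load(open(n+".pkl","rb"));g=cv2.imread(f"pics/{n}.png",0)
    u,v=[int(round(t)) for t in proj("w",p,c)]
    w=np.ascontiguousarray(g[v-30:v+30,u-30:u+30]);nn,l,s,cen=cv2.connectedComponentsWithStats((w>115).astype(np.uint8))
    for i in range(1,nn):
        if 30<s[i,4]<600:
            q=cen[i]+[u-30,v-30];P=onplane("w",*q,.22,c);print(n,(u,v),q.round(1),s[i],P.round(4),"r",np.hypot(*(P[:2]-o)).round(4))
E
```

```text
v4 (421, 180) [420.3 180.9] [ 21  23  18  17 234] [ 0.4961 -0.2534  0.22  ] r 0.0599
x4 (427, 197) [425.1 198.2] [ 20  23  17  17 226] [ 0.4876 -0.2574  0.22  ] r 0.0602
```

The knob pin lies 60 mm from the drive axis at the seated height, so the crank is still down on the drive. The cup lid is in place and the arm is clear of everything, so I'm handing in.

```bash
python3 -c "
from workcell import ctrl; print(ctrl.finish_job())"
```

```text
the job is handed in; nothing more can be done
None
```

The job is handed in at about 27.5 s: the crank is seated on the drive, and the platform is wound up about 23 mm, level with the pointer's upper face to within roughly 0.6 mm by camera. The cup is still standing on the platform, and no move touched the pointer, dishes or pen.

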